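# Turn the cover plate over with the lifter

### The job

Pick up the lifter by its upright wooden handle, slide its thin steel foot (set at a height you have to find by touch) under the overhanging edge of the aluminium cover plate on the jig, and lever the plate over the steel lip so that it ends lying flat in the cork tray with its blue film side up, nudging it off the lip with the lifter if it hangs there. Work gently: no hard pressing or jamming of the lifter against jig or plate, never touch the plate with the gripper, and leave the other things on the bench alone. Then stand the lifter back upright near the middle of its black rubber mat and let go.

Things in the scene. Friction and masses are not known exactly. Their poses are not given: they have to be found in the camera images.
- jig: Fixed plywood turning jig, 185 mm long (x), 130 mm wide (y). Its level x axis points from the apron over the lip to the tray, away from the robot. Origin: mid-width, straight below the near face of the steel lip. Heights above the origin: apron 27 mm, platform 30, lip top 34, tray floor 16. Its origin lies 0 to 5 mm below the bench top. Rigid: touch down on it at a few mm/s.
- lip (a point): Mid-width point where the near face of the steel lip meets the 30 mm high platform (platform: jig x -50 to 0 mm; lip: x 0 to 4 mm, 4 mm above the platform). The plate's far edge turns about this line. Axes as the jig.
- apron (a point): Point on the top of the apron (27 mm above the jig's origin, jig x -85 to -50 mm, with nothing before it), mid-width, 77 mm before the lip's near face, so about 5 mm before the plate's near edge. The apron is 3 mm lower than the platform.
- tray (a point): Centre of the cork tray's floor, 47 mm beyond the lip's near face. Inside, the tray is 86 mm long (jig x 4 to 90 mm) and 110 mm wide; side walls 10 mm above the floor, end wall 26 mm, lip 18 mm.
- plate: Loose aluminium cover plate, 70 mm (x) by 90 mm (y) by 5 mm, 60 to 120 g. Origin at its centre. +z face bare metal (up at the start), -z face blue film. It lies on the platform along the jig's x within a degree, its far edge 0.5 to 3 mm short of the lip; its near edge overhangs the apron by about 20 mm with a 3 mm gap beneath.
- lifter: Loose lifter, 260 g, on its mat: dark block 50 mm wide (y), 20 high, x -25 to 18 mm; upright wooden handle on it, 24 (x) by 18 mm (y), z 20 to 120, red band near its top; bright steel foot 2 mm thick, 56 wide (y), out of the block's front to its tip at x 66, clamped at a height that differs each time: its underside 2 to 14 mm above the block's. Origin at the block's underside below the handle; x to the tip, z up.
- mat: Fixed black rubber mat, 150 mm (x) by 110 mm (y), 4 mm thick, lying on the bench to the left or right. Origin at the centre of its underside. The lifter starts standing near its middle.
- screw_tray: Fixed grey plastic tray of screws, 130 by 100 by 35 mm, on the other side from the mat. Origin at the centre of its underside. Bystander.
- tape: Loose roll of masking tape lying flat, 100 mm across, 24 mm high. Origin at the centre of its underside. Bystander.
- rule: Loose folded wooden rule, 160 by 30 by 14 mm. Origin at the centre of its underside. Bystander.
- knife: Loose orange utility knife, about 160 by 24 by 17 mm. Origin at the centre of its handle's underside. Bystander.
- screw_box: Loose cardboard box of screws, 95 by 75 by 60 mm. Origin at the centre of its underside. Bystander.
- drill: Loose cordless drill standing on its battery, 220 mm tall. Origin at the centre of its underside. Bystander.
There are look-alikes about, which are no part of the job. Leave any pink or yellow look-alike of the lifter alone. What is shaped like the jig but turquoise is not meant.

How it is judged (in metres and radians):
On the way, in this order (a step that is already met when the one before it is completed fails the run):
1. the plate is levered up past 30 degrees on the lifter, which carries it (angle between plate's own z axis and vertical above 0.52 rad and contact force between lifter and plate above 0.05 N), for 0.1 s.
2. the plate lies flat and still in the tray, film side up (angle between plate's own z axis and vertical above 3.06 rad and horizontal distance between plate and tray below 0.016 m and z of plate in the frame of jig below 0.0215 m and linear speed of plate below 0.02 m/s), for 0.2 s.
At the end, for the whole second after the job is handed in: The plate lies at rest flat (0.08 rad) on the cork tray's floor, blue film up, its centre within 16 mm of the tray's centre, not resting on lip or walls. The lifter stands upright (0.06 rad), still and released on the mat, its origin within 50 mm of the mat's centre (all of step 2 and angular speed of plate below 0.1 rad/s and angle between lifter's own z axis and vertical below 0.06 rad and horizontal distance between lifter and mat below 0.05 m and z of lifter in the frame of mat below 0.008 m and linear speed of lifter below 0.02 m/s); the robot touches nothing.
It fails at once if the gripper or arm touches the plate (contact force between any of the fingers, the arm and plate above 0.3 N).
It fails at once if the lifter presses harder than 25 N on the jig (contact force between lifter and jig above 25 N).
It fails at once if the lifter presses harder than 15 N on the plate (contact force between lifter and plate above 15 N).
It fails at once if a bystander is pushed more than 20 mm (distance of any of tape, rule, knife, screw_box, drill from where it was at the start of the episode above 0.02 m).
It also fails if it takes over 67 s, if anything falls off the work surface, if the arm or the gripper's body presses on something with over 40 N, if the wrist force passes 120 N, or if a joint passes its speed limit or range.

### The arm

A 6-joint arm with a two-finger parallel gripper is mounted at the origin on the work surface. World frame = base frame: x ahead of the robot, y to its left, z up, the work surface at z = 0. Lengths are in m, angles in degrees, forces in N, time in s.
With the tool pointing down it reaches from about 0.275 to 0.825 m from the base axis. Payload 5.2 kg.
Tool frame: the origin (TCP) lies midway between the tips of the shut fingers; the grasp point (between the pads) lies 19 mm behind it; z points along the fingers, y is the direction in which the jaws open and shut (so a half turn about z gives the same grasp; the last joint's range is limited). The gripper opens to 93 mm and grips with 3 to 60 N. Pads are 15 mm wide; open, the fingers measure 128 mm over their backs; the gripper's body (75 mm by 188 mm) begins 65 mm behind the grasp point.
Start: joints at [61.834, 14.817, 87.949, -0, 77.235, -11.62], TCP at [0.157, 0.527, 0.219] pointing down, gripper open.
Joint ranges: [-179.93, 179.93], [-52.35, 119.4], [10.71, 147.94], [-69.91, 249.91], [12.55, 155.21], [-178.61, 178.61]. Speed limits (degrees/s): [147.25, 147.25, 180, 180, 180, 180].

### API

Orientations are given as a 3x3 rotation matrix whose columns are the frame's x, y, z axes.
In Python, from station import * gives the robot as it stands.
- The arm moves only by the tool move_arm, never from a script. Its argument "plan" is a list of rows, each a list of 3 entries, a list of its own where there are three numbers: the closure in counts, from 0 (fully open) to 255 (shut), then the shift along the tool's x, y, z in cm, then the turn, a rotation vector about the tool's x, y, z in degrees. In form: [[hand, [tx, ty, tz], [rx, ry, rz]], ...]. A call has 1 to 20 rows; each row is the pose to reach, as a shift and turn from the pose measured when the call began, along the tool's axes at that moment; what a row does not reach only later rows make up. A row lasts 1/12 s, in which the tool goes at most 41.7 mm and 7.16 degrees, less where a joint would pass 70% of its speed; a pose out of reach is approached as far as the arm can. A call with a gripper value outside its range is refused whole. The fingers move at their own pace and stop on an object; "force" is the grip in N (left out, the last holds). Time passes only in rows, so rows that repeat a pose let the fingers close. It gives the time, the measured TCP pose, the force and the opening at its end, in the units of the state.
- state(): the state, without advancing time (a new reading comes with each control period).
- get_image(name): name is "scene" or "top" or "wrist"; returns a dict with "frame" (420x560x3 uint8, red, green, blue), "fx", "fy", "cx", "cy" (pixels), "dist" ([k1, k2, p1, p2, k3] as OpenCV has them; the pictures are not rectified), "R" (3x3) and "t" (3): a world point X has camera coordinates R X + t. Camera axes: x right, y down, z forward; pixel columns grow to the right and rows downward; lengths in m; the calibration is good to about 2 mm. A picture is of the moment at which its call begins. There is no depth.
- job_done(): hands the job in, once; it reports no verdict.
The state is a dict: "clock": time; "qpos": joint angles; "dq": joint speeds; "joint_efforts": joint torques, N m; "position": TCP position; "eef_rot": TCP orientation; "force": force on the tool from outside, world axes, zero at the start; "wrist_torque": the same for the moment, N m; "gripper_width": finger opening in m.
Only numpy, scipy, OpenCV 4.12 (cv2) and the standard library are available. Lean on these libraries where they do the work, as an engineer would, in place of code of your own. Each camera call takes 0.05 s, during which the arm holds its last target. There are 200 camera calls.

## Working session

There is one attempt and no reset: what is moved stays moved. The work goes in short steps, Python scripts to look and compute and a tool call to move; the robot and the scene stay as the last step left them, time stands still between calls to the robot, and variables do not carry over. Pictures are saved under pics/ and viewed, about 8 in all and at most 12, crops included, and the job is handed in when it is done.

Besides the shell and the picture viewer there is one more tool, called after "Call:" by a JSON object that holds its "fn" and its "kwargs", one argument or row to a line. move_arm: Moves the arm, as the interface text tells. Its arguments: {"type":"object","properties":{"plan":{"type":"array"},"force":{"type":"number"}},"required":["plan"]}

```bash
mkdir -p pics; ls; python3 - <<'E'
from station import *
import cv2,numpy as np
s=state();print(s)
for n in("scene","top"):
    g=get_image(n);cv2.imwrite(f"pics/{n}0.png",cv2.resize(g["frame"][:,:,::-1],(800,600),interpolation=cv2.INTER_CUBIC))
    print(n,g["fx"],g["fy"],g["cx"],g["cy"],g["dist"],g["R"],g["t"])
E
```

```text
pics
{'clock': 0.0, 'qpos': array([ 6.18349134e+01,  1.48596548e+01,  8.80095377e+01, -5.69987902e-05,
        7.72352465e+01, -1.16203164e+01]), 'dq': array([-0.03995125, -0.02181845,  0.00847375, -0.03453722, -0.11239999,
        0.01615213]), 'joint_efforts': array([-1.38636329e-03, -4.37303030e+01, -2.84009457e+01,  7.19833863e-02,
        4.10395302e-02, -9.41250551e-05]), 'position': array([0.15634507, 0.52674766, 0.21782479]), 'eef_rot': array([[-9.58597421e-01,  2.84763489e-01, -8.59532721e-04],
       [ 2.84764551e-01,  9.58596144e-01, -1.60742543e-03],
       [ 3.66208678e-04, -1.78563832e-03, -9.99998339e-01]]), 'force': array([-0.58333577,  0.85254456, -0.89544059]), 'wrist_torque': array([0.00530167, 0.00480702, 0.01008116]), 'gripper_width': 0.0927081053843836}
scene 501.13939154650745 501.13939154650745 277.93765956867077 206.29205768730608 [-0.12352928  0.          0.          0.          0.        ] [[-0.56553471  0.82462232 -0.01298189]
 [ 0.67591944  0.45441864 -0.58020394]
 [-0.4725499  -0.33690018 -0.81436777]] [ 0.24734819 -0.33455846  1.8166143 ]
top 515.8638426145114 515.8638426145114 277.2779032057105 207.281533085854 [-0.07280948  0.          0.          0.          0.        ] [[ 0.01461809 -0.99981147  0.01278022]
 [-0.98264257 -0.0167287  -0.18475316]
 [ 0.18493212 -0.00985765 -0.98270186]] [0.04603278 0.53709419 1.75192719]
```

View pics/top0.png

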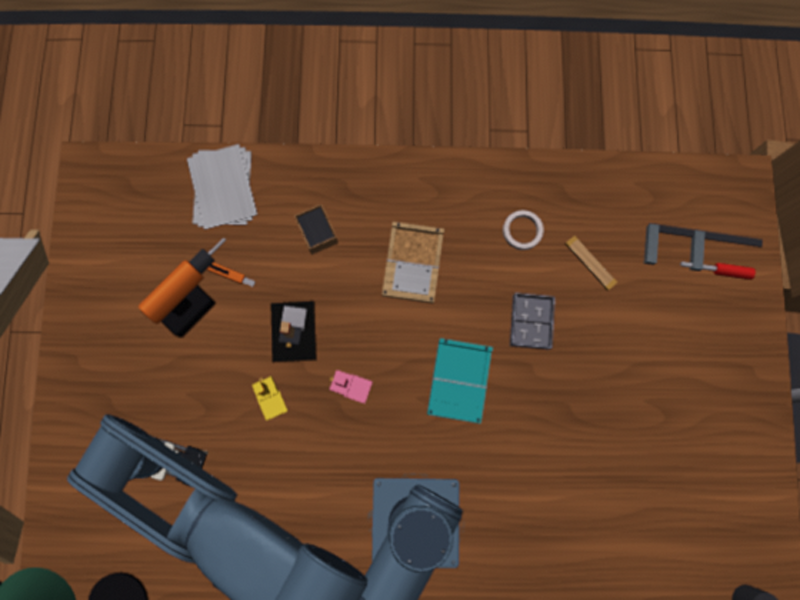

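View pics/scene0.png

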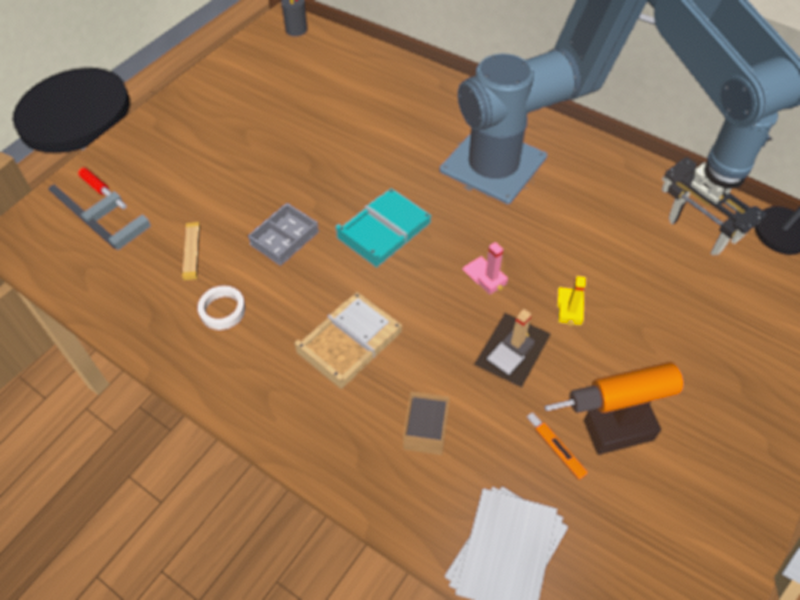

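The top view shows the mat around px (294,331) with the lifter on it, tip pointing away from the robot. The jig is around (413,262), with its tray on the far side. The pink, yellow and turquoise items are decoys.

```bash
cat > h.py <<'E'
from station import *
import cv2,numpy as np
def ray(g,px,scale=1.0,off=(0,0),z=0.0):
    K=np.array([[g["fx"],0,g["cx"]],[0,g["fy"],g["cy"]],[0,0,1]])
    p=(np.array(px,float).reshape(-1,1,2)/scale+np.array(off))
    u=cv2.undistortPoints(p,K,np.array(g["dist"])).reshape(-1,2)
    d=np.c_[u,np.ones(len(u))]@np.array(g["R"]); c=-np.array(g["R"]).T@np.array(g["t"])
    z=np.broadcast_to(z,len(u)); return c+d*((z-c[2])/d[:,2])[:,None]
def proj(g,P):
    K=np.array([[g["fx"],0,g["cx"]],[0,g["fy"],g["cy"]],[0,0,1]])
    return cv2.projectPoints(np.array(P,float).reshape(-1,3),cv2.Rodrigues(np.array(g["R"]))[0],np.array(g["t"]),K,np.array(g["dist"]))[0].reshape(-1,2)
def save(g,name,crop=None,k=None):
    f=g["frame"][:,:,::-1]
    if crop: x,y,w,h=crop; f=f[y:y+h,x:x+w]
    k=k or min(800/f.shape[1],600/f.shape[0]); cv2.imwrite(name,cv2.resize(f,None,fx=k,fy=k,interpolation=cv2.INTER_CUBIC)); print(name,"scale",k,crop)
def step(target,R=None):
    s=state();E=s["eef_rot"];print("shift cm",(E.T@(np.array(target)-s["position"])*100).round(2))
    if R is not None: print("turn deg",np.degrees(cv2.Rodrigues(E.T@R)[0]).ravel().round(2))
E
python3 - <<'E'
from h import *
np.set_printoptions(precision=4,suppress=True)
g=get_image("top");k=800/560
print("mat",ray(g,[(271,303),(315,301),(317,359),(272,361)],k,z=.004))
print("jig",ray(g,[(391,222),(444,228),(436,301),(382,295)],k,z=.03))
print("plate",ray(g,[(396,262),(432,264),(428,293),(391,290)],k,z=.035))
print("foot tip",ray(g,[(283,307),(306,308)],k,z=.015))
print("drill/box/knife",ray(g,[(222,240),(316,250),(253,284),(300,210),(330,240)],k,z=.05))
g=get_image("wrist");E=state()["eef_rot"];p=state()["position"]
c=-g["R"].T@g["t"];print("cam in tool",E.T@(c-p),"\n",E.T@g["R"].T,g["fx"])
E
```

```text
mat [[0.522  0.367  0.004 ]
 [0.529  0.2569 0.004 ]
 [0.3837 0.247  0.004 ]
 [0.3768 0.358  0.004 ]]
jig [[ 0.7299  0.07    0.03  ]
 [ 0.7167 -0.0638  0.03  ]
 [ 0.5294 -0.0444  0.03  ]
 [ 0.5422  0.0892  0.03  ]]
plate [[ 0.6254  0.0559  0.035 ]
 [ 0.6219 -0.0337  0.035 ]
 [ 0.5482 -0.0242  0.035 ]
 [ 0.5542  0.0672  0.035 ]]
foot tip [[0.5105 0.3349 0.015 ]
 [0.509  0.2776 0.015 ]]
drill/box/knife [[0.6707 0.489  0.05  ]
 [0.6489 0.2543 0.05  ]
 [0.5605 0.4059 0.05  ]
 [0.7513 0.2981 0.05  ]
 [0.675  0.2205 0.05  ]]
cam in tool [ 0.0675  0.0003 -0.1663] 
 [[-0.0011 -0.9693 -0.246 ]
 [ 1.     -0.0015  0.0012]
 [-0.0015 -0.246   0.9693]] 315.6561717087248
```

```bash
python3 - <<'E'
from h import *
step([0.444,0.304,0.25],np.array([[-1.,0,0],[0,1,0],[0,0,-1]]))
E
```

```text
shift cm [-33.91 -13.18  -3.18]
turn deg [ -0.06  -0.02 -16.55]
```

Call:
{"fn": "move_arm", "kwargs": {
  "plan": [
    [0, [-3.4, -1.3, -0.6], [0, 0, -2]],
    [0, [-6.8, -2.6, -1.2], [0, 0, -4]],
    [0, [-10.2, -3.9, -1.8], [0, 0, -6]],
    [0, [-13.6, -5.3, -2.4], [0, 0, -8]],
    [0, [-17, -6.6, -3.2], [0, 0, -10]],
    [0, [-20.4, -7.9, -3.2], [0, 0, -12]],
    [0, [-23.8, -9.2, -3.2], [0, 0, -14]],
    [0, [-27.2, -10.5, -3.2], [0, 0, -16]],
    [0, [-30.6, -11.8, -3.2], [0, 0, -16.5]],
    [0, [-33.9, -13.2, -3.2], [0, 0, -16.5]],
    [0, [-33.9, -13.2, -3.2], [0, 0, -16.5]],
    [0, [-33.9, -13.2, -3.2], [0, 0, -16.5]]
  ],
  "force": 30
}}

```text
clock: 1.2
position: [0.4451, 0.3025, 0.2497]
eef_rot: [[-1.0, 0.005, -0.001], [0.005, 1.0, -0.001], [0.001, -0.001, -1.0]]
force: [-0.6, -0.3, 0.4]
gripper_width: 0.0931
```

```bash
python3 - <<'E'
from h import *
s=state();print(s["clock"],s["position"],s["eef_rot"].round(4).tolist(),s["force"],s["dq"].round(2))
g=get_image("wrist");save(g,"pics/w1.png");np.savez("w1.npz",**g)
E
```

```text
1.2 [0.44505043 0.30247933 0.24968706] [[-1.0, 0.0047, -0.0014], [0.0047, 1.0, -0.0013], [0.0014, -0.0013, -1.0]] [-0.5977238  -0.30412648  0.36575188] [ 3.02 -0.99  0.96  0.76  0.33  0.66]
pics/w1.png scale 1.4285714285714286 None
```

View pics/w1.png

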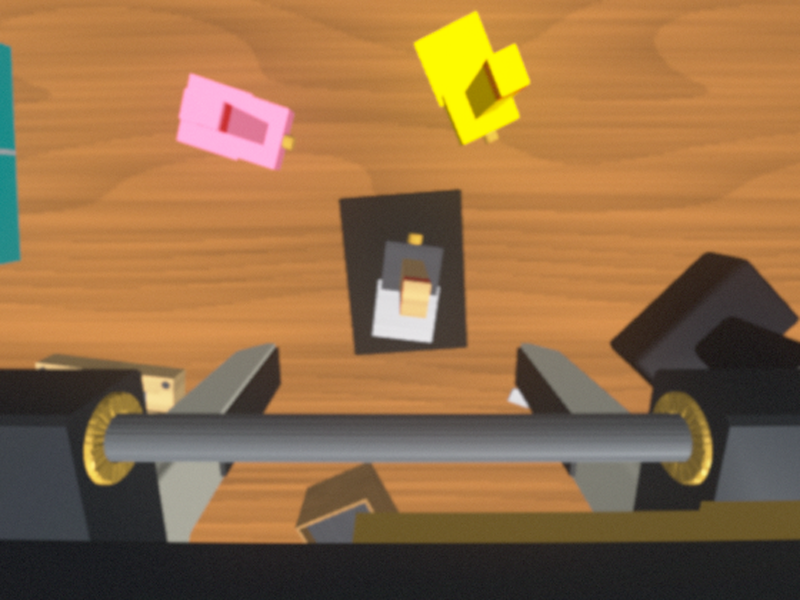

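The wrist view shows the lifter on its mat, with the handle top near (416,297) and the foot tip edge running (373,334)–(433,342). The lifter is turned a few degrees.

```bash
python3 - <<'E'
from h import *
np.set_printoptions(precision=4,suppress=True)
g=dict(np.load("w1.npz"));save(g,"pics/w1c.png",(235,130,95,125),4.8)
k=800/560
print("tip",[ray(g,[(373,334),(433,342)],k,z=z)[:,:2].tolist() for z in(.009,.019)])
print("handle top",ray(g,[(403,279),(431,281),(428,317),(401,316)],k,z=.124))
print("block back",ray(g,[(387,241),(443,247)],k,z=.024))
print("mat",ray(g,[(340,199),(460,190),(467,346),(355,354)],k,z=.004))
E
```

```text
pics/w1c.png scale 4.8 (235, 130, 95, 125)
tip [[[0.5120466213280903, 0.279614437386078], [0.520396355070832, 0.3366375273370611]], [[0.5087523087413892, 0.2801958454491018], [0.5168969745373546, 0.33581845865012194]]]
handle top [[0.4362 0.3068 0.124 ]
 [0.4376 0.3253 0.124 ]
 [0.4623 0.3236 0.124 ]
 [0.4615 0.3054 0.124 ]]
block back [[0.4224 0.2942 0.024 ]
 [0.4279 0.3429 0.024 ]]
mat [[0.387  0.2523 0.004 ]
 [0.3798 0.3591 0.004 ]
 [0.5264 0.37   0.004 ]
 [0.534  0.2614 0.004 ]]
```

View pics/w1c.png

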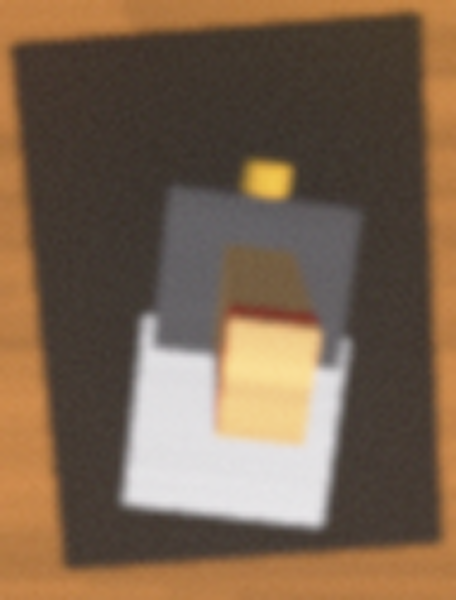

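```bash
cat >> h.py <<'E'
def Rd(yaw): # tool down, tool x = -(lifter x) with lifter yaw in deg
    c,s=np.cos(np.radians(yaw)),np.sin(np.radians(yaw));return np.array([[-c,-s,0],[-s,c,0],[0,0,-1.]])
E
python3 - <<'E'
from h import *
step([0.4495,0.3155,0.15],Rd(-7));step([0.4495,0.3155,0.071],Rd(-7))
E
```

```text
shift cm [-0.57  1.22  9.98]
turn deg [-0.06 -0.1   6.83]
shift cm [-0.59  1.23 17.88]
turn deg [-0.06 -0.1   6.83]
```

Call:
{"fn": "move_arm", "kwargs": {
  "plan": [
    [0, [-0.3, 0.6, 1], [0, 0, 3]],
    [0, [-0.6, 1.2, 3.5], [0, 0, 6]],
    [0, [-0.6, 1.2, 6.5], [0, 0, 6.8]],
    [0, [-0.6, 1.2, 9.5], [-0.1, -0.1, 6.8]],
    [0, [-0.6, 1.2, 12.5], [-0.1, -0.1, 6.8]],
    [0, [-0.6, 1.2, 15], [-0.1, -0.1, 6.8]],
    [0, [-0.6, 1.2, 17], [-0.1, -0.1, 6.8]],
    [0, [-0.6, 1.2, 17.9], [-0.1, -0.1, 6.8]],
    [0, [-0.6, 1.2, 17.9], [-0.1, -0.1, 6.8]],
    [0, [-0.6, 1.2, 17.9], [-0.1, -0.1, 6.8]]
  ]
}}

```text
clock: 2.08
position: [0.4491, 0.3161, 0.0712]
eef_rot: [[-0.993, 0.12, -0.0], [0.12, 0.993, 0.001], [0.0, 0.001, -1.0]]
force: [0.2, 0.2, -0.3]
gripper_width: 0.0927
```

```bash
python3 - <<'E'
from h import *
step([0.4495,0.3155,0.071],Rd(-7));print(state()["position"],state()["force"])
E
```

```text
shift cm [-0.04 -0.05  0.02]
turn deg [ 0.04 -0.01  0.11]
[0.44913169 0.31605524 0.07121179] [ 0.21158409  0.22307601 -0.32084377]
```

Call:
{"fn": "move_arm", "kwargs": {
  "plan": [
    [255, [0, 0, 0], [0, 0, 0]],
    [255, [0, 0, 0], [0, 0, 0]],
    [255, [0, 0, 0], [0, 0, 0]],
    [255, [0, 0, 0], [0, 0, 0]],
    [255, [0, 0, 0], [0, 0, 0]],
    [255, [0, 0, 0], [0, 0, 0]],
    [255, [0, 0, 0], [0, 0, 0]],
    [255, [0, 0, 0], [0, 0, 0]],
    [255, [0, 0, 0], [0, 0, 0]],
    [255, [0, 0, 0], [0, 0, 0]],
    [255, [0, 0, 0], [0, 0, 0]],
    [255, [0, 0, 0], [0, 0, 0]]
  ],
  "force": 40
}}

```text
clock: 3.08
position: [0.4491, 0.3159, 0.0711]
eef_rot: [[-0.993, 0.12, -0.0], [0.12, 0.993, 0.001], [0.0, 0.0, -1.0]]
force: [0.5, 5.9, -4.3]
gripper_width: 0.0176
```

```bash
python3 - <<'E'
from h import *
step([0.46,0.25,0.25],Rd(-6));step([0.61,0.015,0.25],Rd(-6))
E
```

```text
shift cm [ -1.87  -6.4  -17.89]
turn deg [ 0.03 -0.02 -0.89]
shift cm [-19.58 -27.93 -17.91]
turn deg [ 0.03 -0.02 -0.89]
```

Call:
{"fn": "move_arm", "kwargs": {
  "plan": [
    [255, [0, 0, -0.3], [0, 0, 0]],
    [255, [0, 0, -1.2], [0, 0, 0]],
    [255, [0, 0, -3], [0, 0, 0]],
    [255, [0, 0, -5.5], [0, 0, 0]],
    [255, [0, 0, -8.5], [0, 0, 0]],
    [255, [0, 0, -11], [0, 0, 0]],
    [255, [0, 0, -13], [0, 0, 0]],
    [255, [0, 0, -13], [0, 0, 0]]
  ]
}}

```text
clock: 3.75
position: [0.4514, 0.317, 0.2064]
eef_rot: [[-0.993, 0.12, 0.008], [0.12, 0.993, 0.004], [-0.007, 0.005, -1.0]]
force: [0.3, -0.6, -2.1]
gripper_width: 0.0178
```

Call:
{"fn": "move_arm", "kwargs": {
  "plan": [
    [255, [-0.8, -1, -0.5], [0, 0, 0]],
    [255, [-2.4, -3, -1.5], [0, 0, 0]],
    [255, [-4.3, -6, -2.5], [0, 0, -0.5]],
    [255, [-6.4, -9, -3.5], [0, 0, -0.9]],
    [255, [-8.5, -12, -4.3], [0, 0, -0.9]],
    [255, [-10.6, -15, -4.3], [0, 0, -0.9]],
    [255, [-12.7, -18, -4.3], [0, 0, -0.9]],
    [255, [-14.8, -21, -4.3], [0, 0, -0.9]],
    [255, [-16.8, -24, -4.3], [0, 0, -0.9]],
    [255, [-18.4, -26.2, -4.3], [0, 0, -0.9]],
    [255, [-19.2, -27.5, -4.3], [0, 0, -0.9]],
    [255, [-19.5, -28, -4.3], [0, 0, -0.9]],
    [255, [-19.5, -28, -4.3], [0, 0, -0.9]],
    [255, [-19.5, -28, -4.3], [0, 0, -0.9]],
    [255, [-19.5, -28, -4.3], [0, 0, -0.9]]
  ]
}}

```text
clock: 5.0
position: [0.6103, 0.0171, 0.2493]
eef_rot: [[-0.995, 0.103, 0.007], [0.103, 0.995, 0.005], [-0.007, 0.006, -1.0]]
force: [0.7, 0.4, -2.8]
gripper_width: 0.0181
```

```bash
python3 - <<'E'
from h import *
s=state();print(s["clock"],s["position"],s["eef_rot"].round(4).tolist(),s["force"],s["wrist_torque"])
g=get_image("wrist");save(g,"pics/w2.png",(140,30,280,210));np.savez("w2.npz",**g)
E
```

```text
5.0 [0.61034845 0.01706392 0.24925549] [[-0.9947, 0.1026, 0.0071], [0.1027, 0.9947, 0.005], [-0.0066, 0.0057, -1.0]] [ 0.68800497  0.4144947  -2.83459039] [0.00056918 0.02329687 0.01397952]
pics/w2.png scale 2.857142857142857 (140, 30, 280, 210)
```

View pics/w2.png

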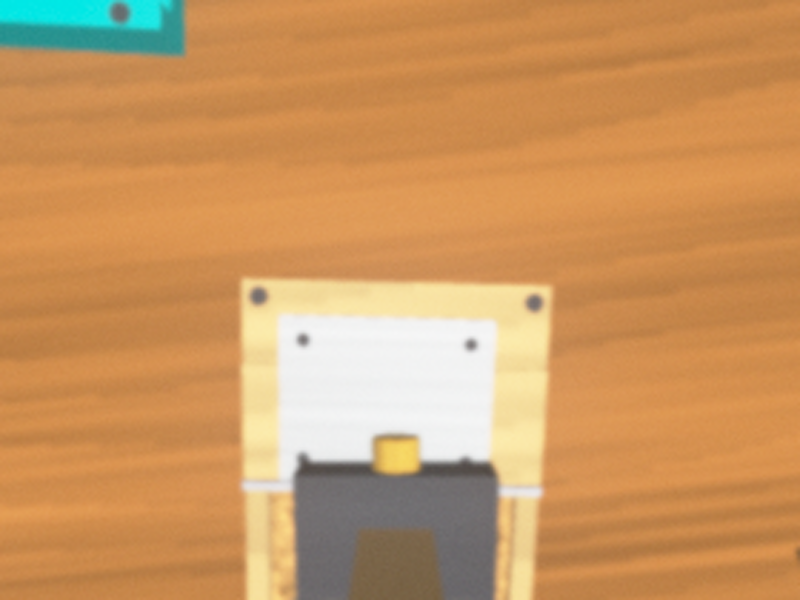

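The wrist crop shows the apron's near edge at (242,279)–(552,286), the plate's near edge at (278,315)–(497,321), and the lip line near (242,482)/(542,488). All run nearly parallel to the lifter.

```bash
python3 - <<'E'
from h import *
np.set_printoptions(precision=4,suppress=True)
g=dict(np.load("w2.npz"));k=800/280;o=(140,30)
def m(n,p,z):
    q=ray(g,p,k,o,z); d=q[1]-q[0]; print(n,q[:,:2].tolist(),"mid",q.mean(0)[:2],"len",np.linalg.norm(d),"yaw",np.degrees(np.arctan2(-d[0],d[1])))
m("apron",[(242,279),(552,286)],.0245)
m("plate",[(278,315),(497,321)],.0325)
m("lip",[(242,482),(542,488)],.0315)
q=ray(g,[(278,315),(281,478),(497,321),(491,470)],k,o,.0325);print(q)
E
```

```text
apron [[0.5341663657866308, -0.03706343186425033], [0.5505080255303293, 0.09211423866534105]] mid [0.5423 0.0275] len 0.13020722102337673 yaw -7.209920915426186
plate [[0.5502104174568333, -0.023085635607708026], [0.5620965000991022, 0.06705012892232351]] mid [0.5562 0.022 ] len 0.090916087729247 yaw -7.512173942808454
lip [[0.618929489445762, -0.04839587674623716], [0.6353722024340919, 0.08133379428599713]] mid [0.6272 0.0165] len 0.1307675432075877 yaw -7.223492774338616
[[ 0.5502 -0.0231  0.0325]
 [ 0.6188 -0.0312  0.0325]
 [ 0.5621  0.0671  0.0325]
 [ 0.6248  0.0597  0.0325]]
```

```bash
python3 - <<'E'
from h import *
step([0.485,0.0324,0.25],Rd(-7.2));step([0.485,0.0324,0.105],Rd(-7.2))
E
```

```text
shift cm [12.63  0.23 -0.14]
turn deg [0.32 0.4  1.33]
shift cm [12.74  0.15 14.36]
turn deg [0.32 0.4  1.33]
```

Call:
{"fn": "move_arm", "kwargs": {
  "plan": [
    [255, [1, 0, 0], [0, 0, 0.3]],
    [255, [3.5, 0.1, 0], [0.1, 0.1, 0.7]],
    [255, [6.5, 0.2, 0], [0.2, 0.2, 1]],
    [255, [9.5, 0.2, 0.8], [0.3, 0.4, 1.3]],
    [255, [11.8, 0.2, 3], [0.3, 0.4, 1.3]],
    [255, [12.7, 0.2, 6], [0.3, 0.4, 1.3]],
    [255, [12.7, 0.2, 9], [0.3, 0.4, 1.3]],
    [255, [12.7, 0.2, 11.5], [0.3, 0.4, 1.3]],
    [255, [12.7, 0.2, 13.4], [0.3, 0.4, 1.3]],
    [255, [12.7, 0.2, 14.3], [0.3, 0.4, 1.3]],
    [255, [12.7, 0.2, 14.3], [0.3, 0.4, 1.3]],
    [255, [12.7, 0.2, 14.3], [0.3, 0.4, 1.3]],
    [255, [12.7, 0.2, 14.3], [0.3, 0.4, 1.3]]
  ]
}}

```text
clock: 6.13
position: [0.4865, 0.033, 0.1071]
eef_rot: [[-0.992, 0.124, 0.003], [0.124, 0.992, -0.0], [-0.003, 0.0, -1.0]]
force: [0.2, -1.1, -1.8]
gripper_width: 0.0179
```

```bash
python3 - <<'E'
from h import *
step([0.485,0.0324,0.105],Rd(-7.2));print(state()["force"],state()["wrist_torque"],state()["position"],state()["eef_rot"].round(4).tolist())
g=get_image("scene");k=None
P=proj(g,[[.55,.02,.04]])[0];print(P)
save(g,"pics/s1.png",(int(P[0])-70,int(P[1])-60,140,105))
E
```

```text
shift cm [ 0.14 -0.08  0.2 ]
turn deg [0.01 0.15 0.07]
[ 0.20359484 -1.10220395 -1.80014947] [ 0.03838522 -0.01599484 -0.0259496 ] [0.48650304 0.03304323 0.10705384] [[-0.9923, 0.124, 0.0026], [0.124, 0.9923, -0.0001], [-0.0026, 0.0003, -1.0]]
[262.17902873 213.91251424]
pics/s1.png scale 5.714285714285714 (192, 153, 140, 105)
```

View pics/s1.png

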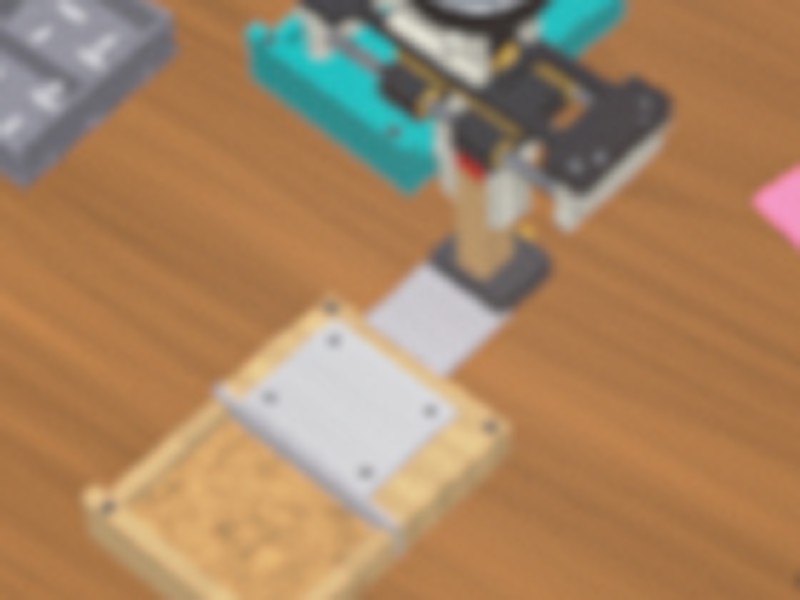

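The scene view shows the lifter in line with the jig, with its foot heading for the plate's near edge. Next I descend until it touches.

Call:
{"fn": "move_arm", "kwargs": {
  "plan": [
    [255, [0.1, 0, 0.3], [0, 0.1, 0]],
    [255, [0.1, 0, 0.7], [0, 0.1, 0]],
    [255, [0.1, 0, 1.1], [0, 0.1, 0]],
    [255, [0.1, 0, 1.3], [0, 0.1, 0]],
    [255, [0.1, 0, 1.4], [0, 0.1, 0]],
    [255, [0.1, 0, 1.4], [0, 0.1, 0]],
    [255, [0.1, 0, 1.4], [0, 0.1, 0]],
    [255, [0.1, 0, 1.4], [0, 0.1, 0]]
  ]
}}

```text
clock: 6.85
position: [0.4858, 0.033, 0.0932]
eef_rot: [[-0.992, 0.124, 0.001], [0.124, 0.992, 0.0], [-0.001, 0.0, -1.0]]
force: [-0.6, 0.0, -2.8]
gripper_width: 0.0178
```

Call:
{"fn": "move_arm", "kwargs": {
  "plan": [
    [255, [0, 0, 0.04], [0, 0, 0]],
    [255, [0, 0, 0.08], [0, 0, 0]],
    [255, [0, 0, 0.12], [0, 0, 0]],
    [255, [0, 0, 0.16], [0, 0, 0]],
    [255, [0, 0, 0.2], [0, 0, 0]],
    [255, [0, 0, 0.24], [0, 0, 0]],
    [255, [0, 0, 0.24], [0, 0, 0]]
  ]
}}

```text
clock: 7.43
position: [0.4857, 0.033, 0.0907]
eef_rot: [[-0.992, 0.124, 0.001], [0.124, 0.992, 0.0], [-0.001, 0.0, -1.0]]
force: [-0.4, -0.7, -3.3]
gripper_width: 0.0178
```

Call:
{"fn": "move_arm", "kwargs": {
  "plan": [
    [255, [0, 0, 0.04], [0, 0, 0]],
    [255, [0, 0, 0.08], [0, 0, 0]],
    [255, [0, 0, 0.12], [0, 0, 0]],
    [255, [0, 0, 0.16], [0, 0, 0]],
    [255, [0, 0, 0.2], [0, 0, 0]],
    [255, [0, 0, 0.24], [0, 0, 0]],
    [255, [0, 0, 0.24], [0, 0, 0]]
  ]
}}

```text
clock: 8.02
position: [0.4857, 0.033, 0.0882]
eef_rot: [[-0.992, 0.124, 0.001], [0.124, 0.992, 0.0], [-0.001, 0.0, -1.0]]
force: [-0.5, 0.7, -3.4]
gripper_width: 0.0177
```

Call:
{"fn": "move_arm", "kwargs": {
  "plan": [
    [255, [0, 0, 0.04], [0, 0, 0]],
    [255, [0, 0, 0.08], [0, 0, 0]],
    [255, [0, 0, 0.12], [0, 0, 0]],
    [255, [0, 0, 0.16], [0, 0, 0]],
    [255, [0, 0, 0.2], [0, 0, 0]],
    [255, [0, 0, 0.24], [0, 0, 0]],
    [255, [0, 0, 0.24], [0, 0, 0]]
  ]
}}

```text
clock: 8.6
position: [0.4857, 0.033, 0.0859]
eef_rot: [[-0.992, 0.124, 0.001], [0.124, 0.992, 0.0], [-0.001, 0.0, -1.0]]
force: [-0.8, 0.0, -1.0]
gripper_width: 0.0176
```

Call:
{"fn": "move_arm", "kwargs": {
  "plan": [
    [255, [0, 0, 0.03], [0, 0, 0]],
    [255, [0, 0, 0.05], [0, 0, 0]],
    [255, [0, 0, 0.05], [0, 0, 0]]
  ]
}}

```text
clock: 8.85
position: [0.4856, 0.033, 0.0858]
eef_rot: [[-0.992, 0.124, 0.001], [0.124, 0.992, -0.0], [-0.001, 0.0, -1.0]]
force: [-3.4, -0.5, 3.1]
gripper_width: 0.018
```

Call:
{"fn": "move_arm", "kwargs": {
  "plan": [
    [255, [0, 0, -0.03], [0, 0, 0]],
    [255, [0, 0, -0.06], [0, 0, 0]],
    [255, [-0.1, 0, -0.06], [0, 0, 0]],
    [255, [-0.2, 0, -0.06], [0, 0, 0]],
    [255, [-0.3, 0, -0.06], [0, 0, 0]],
    [255, [-0.4, 0, -0.06], [0, 0, 0]],
    [255, [-0.5, 0, -0.06], [0, 0, 0]],
    [255, [-0.6, 0, -0.06], [0, 0, 0]],
    [255, [-0.7, 0, -0.06], [0, 0, 0]],
    [255, [-0.8, 0, -0.06], [0, 0, 0]],
    [255, [-0.8, 0, -0.06], [0, 0, 0]]
  ]
}}

```text
clock: 9.77
position: [0.4938, 0.032, 0.0864]
eef_rot: [[-0.992, 0.124, 0.001], [0.124, 0.992, 0.0], [-0.001, 0.0, -1.0]]
force: [-0.5, 0.2, -2.4]
gripper_width: 0.0177
```

Call:
{"fn": "move_arm", "kwargs": {
  "plan": [
    [255, [-0.1, 0, 0], [0, 0, 0]],
    [255, [-0.2, 0, 0], [0, 0, 0]],
    [255, [-0.3, 0, 0], [0, 0, 0]],
    [255, [-0.4, 0, 0], [0, 0, 0]],
    [255, [-0.5, 0, 0], [0, 0, 0]],
    [255, [-0.6, 0, 0], [0, 0, 0]],
    [255, [-0.7, 0, 0], [0, 0, 0]],
    [255, [-0.7, 0, 0], [0, 0, 0]]
  ]
}}

```text
clock: 10.43
position: [0.5011, 0.031, 0.0864]
eef_rot: [[-0.992, 0.124, 0.002], [0.124, 0.992, -0.0], [-0.002, 0.0, -1.0]]
force: [0.4, 0.8, -1.9]
gripper_width: 0.0179
```

Call:
{"fn": "move_arm", "kwargs": {
  "plan": [
    [255, [-0.1, 0, 0], [0, 0, 0]],
    [255, [-0.2, 0, 0], [0, 0, 0]],
    [255, [-0.3, 0, 0], [0, 0, 0]],
    [255, [-0.4, 0, 0], [0, 0, 0]],
    [255, [-0.5, 0, 0], [0, 0, 0]],
    [255, [-0.5, 0, 0], [0, 0, 0]],
    [255, [-0.5, 0, -0.1], [0, 0, 0]],
    [255, [-0.5, 0, -0.2], [0, 0, 0]],
    [255, [-0.5, 0, -0.35], [0, 0, 0]],
    [255, [-0.5, 0, -0.5], [0, 0, 0]],
    [255, [-0.5, 0, -0.65], [0, 0, 0]],
    [255, [-0.5, 0, -0.8], [0, 0, 0]],
    [255, [-0.5, 0, -0.95], [0, 0, 0]],
    [255, [-0.5, 0, -1], [0, 0, 0]]
  ]
}}

```text
clock: 11.6
position: [0.5061, 0.0304, 0.0967]
eef_rot: [[-0.992, 0.124, 0.002], [0.124, 0.992, -0.0], [-0.002, 0.0, -1.0]]
force: [0.2, -0.2, -3.8]
gripper_width: 0.0176
```

```bash
python3 - <<'E'
from h import *
g=get_image("scene")
save(g,"pics/s2.png",(192,153,140,105))
E
```

```text
pics/s2.png scale 5.714285714285714 (192, 153, 140, 105)
```

View pics/s2.png

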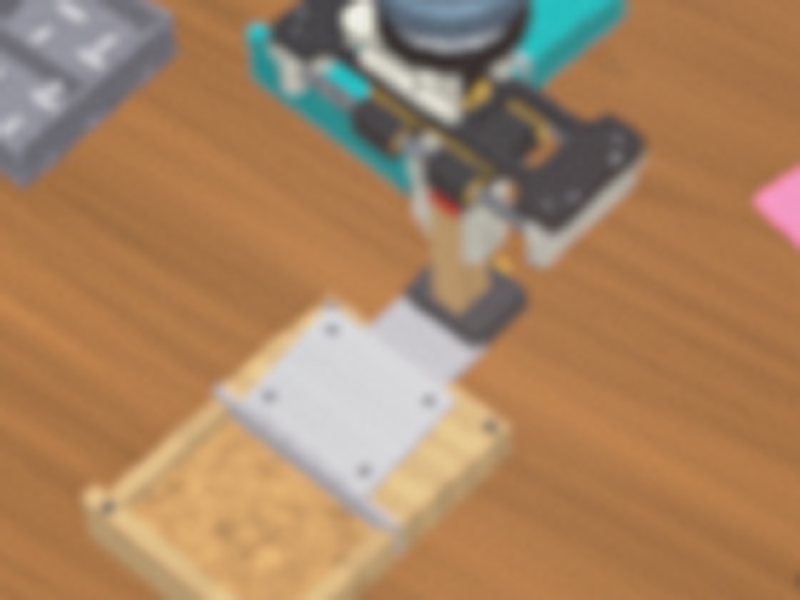

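The plate's near edge is up on the foot (its corners are displaced near (330,305) and (455,400)), and its far edge is at the lip. I carry on along the arc.

Call:
{"fn": "move_arm", "kwargs": {
  "plan": [
    [255, [-0.05, 0, -0.2], [0, 0, 0]],
    [255, [-0.08, 0, -0.4], [0, 0, 0]],
    [255, [-0.12, 0, -0.6], [0, 0, 0]],
    [255, [-0.16, 0, -0.8], [0, 0, 0]],
    [255, [-0.22, 0, -1], [0, 0, 0]],
    [255, [-0.3, 0, -1.2], [0, 0, 0]],
    [255, [-0.38, 0, -1.4], [0, 0, 0]],
    [255, [-0.45, 0, -1.6], [0, 0, 0]],
    [255, [-0.55, 0, -1.8], [0, 0, 0]],
    [255, [-0.65, 0, -2], [0, 0, 0]],
    [255, [-0.75, 0, -2.2], [0, 0, 0]],
    [255, [-0.87, 0, -2.4], [0, 0, 0]],
    [255, [-1, 0, -2.6], [0, 0, 0]],
    [255, [-1, 0, -2.6], [0, 0, 0]]
  ]
}}

```text
clock: 12.82
position: [0.5166, 0.0291, 0.1232]
eef_rot: [[-0.992, 0.124, 0.003], [0.124, 0.992, -0.0], [-0.003, 0.0, -1.0]]
force: [-0.8, -0.2, -1.6]
gripper_width: 0.0177
```

```bash
python3 - <<'E'
from h import *
g=get_image("scene")
save(g,"pics/s3.png",(192,153,140,105))
E
```

```text
pics/s3.png scale 5.714285714285714 (192, 153, 140, 105)
```

View pics/s3.png

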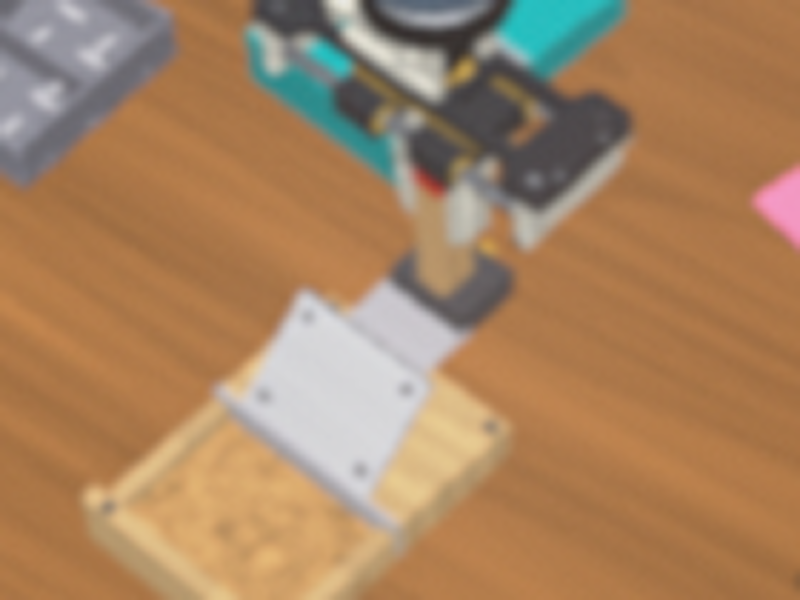

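The plate stands at about 40° on the foot, with its far edge against the lip. I continue toward vertical.

Call:
{"fn": "move_arm", "kwargs": {
  "plan": [
    [255, [-0.13, 0, -0.15], [0, 0, 0]],
    [255, [-0.27, 0, -0.3], [0, 0, 0]],
    [255, [-0.42, 0, -0.47], [0, 0, 0]],
    [255, [-0.57, 0, -0.64], [0, 0, 0]],
    [255, [-0.75, 0, -0.8], [0, 0, 0]],
    [255, [-0.95, 0, -0.95], [0, 0, 0]],
    [255, [-1.15, 0, -1.1], [0, 0, 0]],
    [255, [-1.38, 0, -1.25], [0, 0, 0]],
    [255, [-1.6, 0, -1.36], [0, 0, 0]],
    [255, [-1.8, 0, -1.47], [0, 0, 0]],
    [255, [-2, 0, -1.57], [0, 0, 0]],
    [255, [-2.2, 0, -1.66], [0, 0, 0]],
    [255, [-2.4, 0, -1.73], [0, 0, 0]],
    [255, [-2.6, 0, -1.79], [0, 0, 0]],
    [255, [-2.8, 0, -1.84], [0, 0, 0]],
    [255, [-3, 0, -1.88], [0, 0, 0]],
    [255, [-3.15, 0, -1.91], [0, 0, 0]],
    [255, [-3.15, 0, -1.91], [0, 0, 0]]
  ]
}}

```text
clock: 14.37
position: [0.5479, 0.0251, 0.1422]
eef_rot: [[-0.992, 0.124, 0.003], [0.124, 0.992, -0.0], [-0.003, 0.0, -1.0]]
force: [0.1, 0.0, -3.3]
gripper_width: 0.0179
```

```bash
python3 - <<'E'
from h import *
g=get_image("scene")
save(g,"pics/s4.png",(192,153,140,105))
E
```

```text
pics/s4.png scale 5.714285714285714 (192, 153, 140, 105)
```

View pics/s4.png

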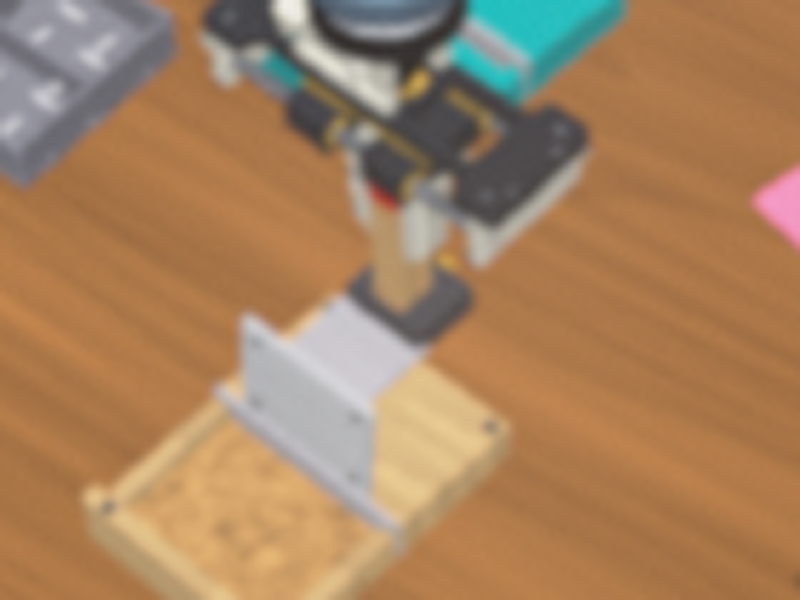

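The plate is near 80°, still on the foot. Next I push it gently past vertical.

Call:
{"fn": "move_arm", "kwargs": {
  "plan": [
    [255, [-0.15, 0, -0.03], [0, 0, 0]],
    [255, [-0.3, 0, -0.06], [0, 0, 0]],
    [255, [-0.45, 0, -0.08], [0, 0, 0]],
    [255, [-0.6, 0, -0.08], [0, 0, 0]],
    [255, [-0.75, 0, -0.08], [0, 0, 0]],
    [255, [-0.9, 0, -0.08], [0, 0, 0]],
    [255, [-1.03, 0, -0.08], [0, 0, 0]],
    [255, [-1.16, 0, -0.08], [0, 0, 0]],
    [255, [-1.29, 0, -0.08], [0, 0, 0]],
    [255, [-1.42, 0, -0.08], [0, 0, 0]],
    [255, [-1.55, 0, -0.08], [0, 0, 0]],
    [255, [-1.68, 0, -0.08], [0, 0, 0]],
    [255, [-1.8, 0, -0.08], [0, 0, 0]],
    [255, [-1.9, 0, -0.08], [0, 0, 0]],
    [255, [-2, 0, -0.08], [0, 0, 0]],
    [255, [-2, 0, -0.08], [0, 0, 0]],
    [255, [-2, 0, -0.08], [0, 0, 0]],
    [255, [-2, 0, -0.08], [0, 0, 0]]
  ]
}}

```text
clock: 15.92
position: [0.5674, 0.0227, 0.143]
eef_rot: [[-0.992, 0.124, 0.003], [0.124, 0.992, -0.0], [-0.003, 0.0, -1.0]]
force: [-0.3, 0.2, -1.8]
gripper_width: 0.0178
```

```bash
python3 - <<'E'
from h import *
g=get_image("scene")
save(g,"pics/s5.png",(172,153,140,105)); np.savez("s5.npz",**g)
E
```

```text
pics/s5.png scale 5.714285714285714 (172, 153, 140, 105)
```

View pics/s5.png

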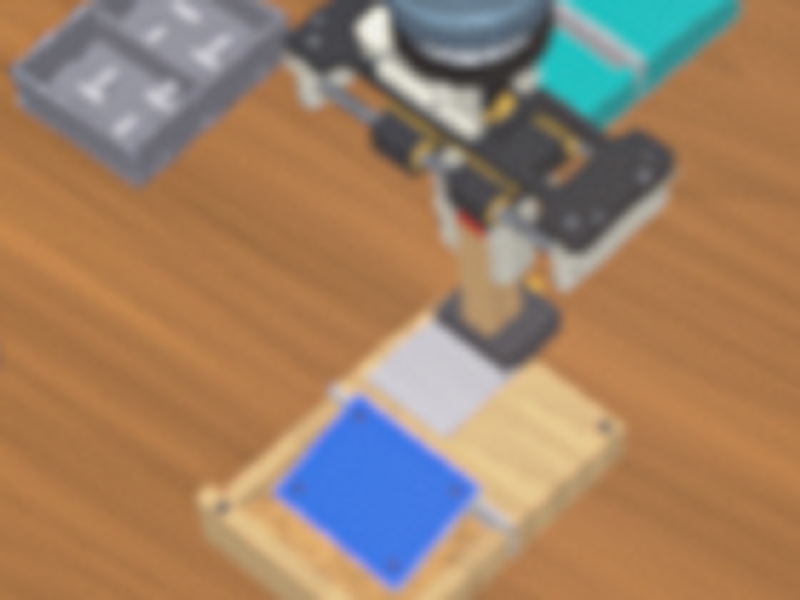

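The plate has turned over with the blue side up. Its near edge still looks to be on the lip, since it hides the lip from (358,395) to (478,490).

```bash
cat >> h.py <<'E'
LIP=np.array([.6272,.0165]);U=np.array([.9921,-.1253]);V=np.array([.1253,.9921])
def jig(P): d=np.atleast_2d(P)[:,:2]-LIP; return np.c_[d@U,d@V]
E
python3 - <<'E'
from h import *
np.set_printoptions(precision=4,suppress=True)
g=dict(np.load("s5.npz"));k=800/140;o=(172,153)
for z in(.0185,.0365): print(z,jig(ray(g,[(358,395),(478,490),(397,590),(275,490)],k,o,z)))
print("lip ends",jig(ray(g,[(335,388),(513,527)],k,o,.0315)))
s=state();print("TCP jig",jig(s["position"]),s["position"][2])
E
```

```text
0.0185 [[-0.0097 -0.0596]
 [-0.0085  0.0294]
 [ 0.0626  0.0392]
 [ 0.0616 -0.0505]]
0.0365 [[-0.0021 -0.05  ]
 [-0.0009  0.0377]
 [ 0.0691  0.0474]
 [ 0.0682 -0.041 ]]
lip ends [[ 0.0006 -0.065 ]
 [ 0.0014  0.0641]]
TCP jig [[-0.0601 -0.0013]] 0.14298906187243757
```

Call:
{"fn": "move_arm", "kwargs": {
  "plan": [
    [255, [0.6, 0, 0], [0, 0, 0]],
    [255, [1.4, 0, 0], [0, 1, 0]],
    [255, [2.2, 0, 0], [0, 3, 0]],
    [255, [2.6, 0, 0], [0, 5, 0]],
    [255, [2.6, 0, 0], [0, 7, 0]],
    [255, [2.6, 0, 0], [0, 9, 0]],
    [255, [2.4, 0, 0.3], [0, 11, 0]],
    [255, [2.2, 0, 0.8], [0, 12, 0]],
    [255, [2, 0, 1.4], [0, 12, 0]],
    [255, [1.8, 0, 2], [0, 12, 0]],
    [255, [1.8, 0, 2.5], [0, 12, 0]],
    [255, [1.8, 0, 2.9], [0, 12, 0]],
    [255, [1.8, 0, 3.2], [0, 12, 0]],
    [255, [1.8, 0, 3.4], [0, 12, 0]],
    [255, [1.8, 0, 3.4], [0, 12, 0]],
    [255, [1.8, 0, 3.4], [0, 12, 0]]
  ]
}}

```text
clock: 17.3
position: [0.5496, 0.0249, 0.1091]
eef_rot: [[-0.971, 0.124, -0.204], [0.122, 0.992, 0.026], [0.205, 0.0, -0.979]]
force: [-0.1, 0.3, -2.2]
gripper_width: 0.0177
```

```bash
python3 - <<'E'
from h import *
s=state();E=s["eef_rot"];print("TCP jig",jig(s["position"]),s["position"][2],E.round(3).tolist(),s["force"])
a=np.arcsin(E[2,0]);print(np.degrees(a))
for xt in(-.003,.009):
    x=xt-.066*np.cos(a)+.0615*np.sin(a); z=.0334+.066*np.sin(a)+.0615*np.cos(a)
    p=LIP+U*x+V*-.0013; step([p[0],p[1],z])
g=get_image("scene");save(g,"pics/s6.png",(172,153,140,105))
E
```

```text
TCP jig [[-0.07807745 -0.00135713]] 0.10912632916778126 [[-0.971, 0.124, -0.204], [0.122, 0.992, 0.026], [0.205, 0.0, -0.979]] [-0.09390249  0.31045712 -2.21245675]
11.840098475757511
shift cm [-2.3   0.   -0.28]
shift cm [-3.48  0.   -0.53]
pics/s6.png scale 5.714285714285714 (172, 153, 140, 105)
```

Call:
{"fn": "move_arm", "kwargs": {
  "plan": [
    [255, [-0.4, 0, 0.05], [0, 0, 0]],
    [255, [-0.8, 0, 0.04], [0, 0, 0]],
    [255, [-1.2, 0, -0.05], [0, 0, 0]],
    [255, [-1.6, 0, -0.13], [0, 0, 0]],
    [255, [-1.75, 0, -0.16], [0, 0, 0]],
    [255, [-1.9, 0, -0.2], [0, 0, 0]],
    [255, [-2.05, 0, -0.23], [0, 0, 0]],
    [255, [-2.2, 0, -0.26], [0, 0, 0]],
    [255, [-2.35, 0, -0.29], [0, 0, 0]],
    [255, [-2.5, 0, -0.32], [0, 0, 0]],
    [255, [-2.65, 0, -0.35], [0, 0, 0]],
    [255, [-2.8, 0, -0.38], [0, 0, 0]],
    [255, [-2.8, 0, -0.38], [0, 0, 0]]
  ]
}}

```text
clock: 18.43
position: [0.5781, 0.0214, 0.1072]
eef_rot: [[-0.971, 0.124, -0.203], [0.122, 0.992, 0.025], [0.204, 0.0, -0.979]]
force: [-0.4, -1.1, -2.1]
gripper_width: 0.0181
```

```bash
cat > blue.py <<'E'
from h import *
import sys
np.set_printoptions(precision=4,suppress=True)
def blue(n):
    g=get_image(n);f=g["frame"].astype(int);m=((f[...,2]>f[...,0]+70)&(f[...,2]>f[...,1]+50)).astype(np.uint8)
    c=max(cv2.findContours(m,0,2)[0],key=cv2.contourArea);b=cv2.boxPoints(cv2.minAreaRect(c))
    for z in(.0185,.0365): q=jig(ray(g,b,1,(0,0),z));print(n,z,"ctr",q.mean(0),"x",np.sort(q[:,0]),"y",np.sort(q[:,1]))
    return g
g=blue("scene");blue("top");s=state();print(s["clock"],jig(s["position"]),s["position"],s["force"])
save(g,sys.argv[1],(172,153,140,105))
E
python3 blue.py pics/s7.png
```

```text
scene 0.0185 ctr [ 0.0375 -0.0085] x [0.0026 0.004  0.0716 0.0718] y [-0.061  -0.049   0.0331  0.0428]
scene 0.0365 ctr [0.0444 0.0003] x [0.01   0.0114 0.078  0.0783] y [-0.0514 -0.0396  0.0413  0.0509]Traceback (most recent call last):
  File "blue.py", line 9, in <module>
    g=blue("scene");blue("top");s=state();print(s["clock"],jig(s["position"]),s["position"],s["force"])
                    ~~~~^^^^^^^
  File "blue.py", line 6, in blue
    c=max(cv2.findContours(m,0,2)[0],key=cv2.contourArea);b=cv2.boxPoints(cv2.minAreaRect(c))
ValueError: max() iterable argument is empty
```

Call:
{"fn": "move_arm", "kwargs": {
  "plan": [
    [255, [-0.15, 0, -0.03], [0, 0, 0]],
    [255, [-0.3, 0, -0.06], [0, 0, 0]],
    [255, [-0.45, 0, -0.09], [0, 0, 0]],
    [255, [-0.6, 0, -0.12], [0, 0, 0]],
    [255, [-0.75, 0, -0.15], [0, 0, 0]],
    [255, [-0.75, 0, -0.15], [0, 0, 0]]
  ]
}}

```text
clock: 19.03
position: [0.5858, 0.0204, 0.1071]
eef_rot: [[-0.971, 0.124, -0.203], [0.122, 0.992, 0.026], [0.204, 0.0, -0.979]]
force: [0.8, -0.5, -2.3]
gripper_width: 0.0179
```

```bash
sed -i 's/blue("top");//' blue.py; python3 blue.py pics/s8.png
```

```text
scene 0.0185 ctr [ 0.0378 -0.0085] x [0.0031 0.0045 0.0716 0.0718] y [-0.0609 -0.049   0.0332  0.0428]
scene 0.0365 ctr [0.0446 0.0003] x [0.0105 0.0119 0.078  0.0783] y [-0.0514 -0.0396  0.0414  0.0509]
19.0833 [[-0.0418 -0.0013]] [0.5856 0.0204 0.1071] [-0.0536 -0.3587 -2.4193]
pics/s8.png scale 5.714285714285714 (172, 153, 140, 105)
```

View pics/s8.png

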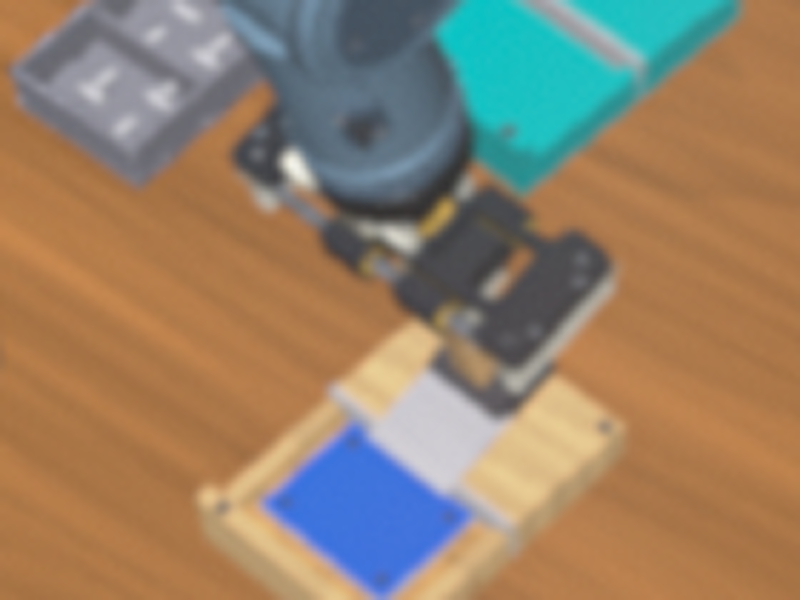

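```bash
python3 - <<'E'
from h import *
np.set_printoptions(precision=4,suppress=True)
g=get_image("scene");k=800/140;o=(172,153)
for z in(.0165,.0185,.0225): print(z,jig(ray(g,[(354,424),(476,516),(386,599),(262,500)],k,o,z)))
s=.0025
def J(x,y,z): p=LIP+U*x+V*y; return [*p,z-s]
for x in(.039,.045):
  for y in (0,-.004): print(x,y,((proj(g,[J(x-.035,y-.045,.021),J(x-.035,y+.045,.021),J(x+.035,y+.045,.021),J(x+.035,y-.045,.021)])-o)*k).round(0).tolist())
print(((proj(g,[J(-.085,-.065,.027),J(-.085,.065,.027),J(0.002,-.065,.034),J(.002,.065,.034)])-o)*k).round(0).tolist())
E
```

```text
0.0165 [[ 0.0041 -0.0492]
 [ 0.003   0.0385]
 [ 0.0694  0.0378]
 [ 0.0697 -0.0523]]
0.0185 [[ 0.0049 -0.0482]
 [ 0.0038  0.0394]
 [ 0.0701  0.0387]
 [ 0.0704 -0.0512]]
0.0225 [[ 0.0065 -0.0461]
 [ 0.0054  0.0412]
 [ 0.0715  0.0405]
 [ 0.0718 -0.0491]]
0.039 0 [[359.0, 426.0], [484.0, 522.0], [390.0, 611.0], [265.0, 511.0]]
0.039 -0.004 [[354.0, 422.0], [478.0, 518.0], [384.0, 607.0], [260.0, 507.0]]
0.045 0 [[352.0, 433.0], [476.0, 530.0], [381.0, 619.0], [257.0, 519.0]]
0.045 -0.004 [[346.0, 429.0], [470.0, 525.0], [376.0, 614.0], [252.0, 514.0]]
[[447.0, 297.0], [626.0, 429.0], [333.0, 390.0], [514.0, 529.0]]
```

The plate lies in the tray with the lip fully visible again, so it has dropped in. I lift away, then check with both cameras.

Call:
{"fn": "move_arm", "kwargs": {
  "plan": [
    [255, [0.2, 0, -1], [0, 0, 0]],
    [255, [0.5, 0, -2.5], [0, 0, 0]],
    [255, [0.9, 0, -4.5], [0, 0, 0]],
    [255, [1.3, 0, -6.5], [0, -2, 0]],
    [255, [1.8, 0, -8.5], [0, -5, 0]],
    [255, [2.2, 0, -10], [0, -8, 0]],
    [255, [2.4, 0, -11], [0, -11, 0]],
    [255, [2.4, 0, -11], [0, -11.8, 0]],
    [255, [2.4, 0, -11], [0, -11.8, 0]],
    [255, [2.4, 0, -11], [0, -11.8, 0]]
  ]
}}

```text
clock: 19.97
position: [0.5838, 0.0206, 0.2195]
eef_rot: [[-0.992, 0.124, -0.002], [0.124, 0.992, 0.0], [0.002, 0.0, -1.0]]
force: [0.4, -0.3, -3.1]
gripper_width: 0.0181
```

```bash
python3 - <<'E'
from h import *
step([0.457,0.311,0.20],Rd(-7));print(state()["position"],state()["eef_rot"].round(3).tolist())
E
```

```text
shift cm [16.19 27.23  1.98]
turn deg [ 0.01 -0.12 -0.14]
[0.58382994 0.02063744 0.21946537] [[-0.992, 0.124, -0.002], [0.124, 0.992, 0.0], [0.002, 0.0, -1.0]]
```

Call:
{"fn": "move_arm", "kwargs": {
  "plan": [
    [255, [0.7, 1, 0], [0, 0, 0]],
    [255, [2, 3, 0], [0, 0, 0]],
    [255, [3.6, 6, 0], [0, 0, 0]],
    [255, [5.4, 9, 0], [0, 0, 0]],
    [255, [7.2, 12, 0], [0, 0, 0]],
    [255, [9, 15, 0], [0, 0, 0]],
    [255, [10.8, 18, 0.5], [0, 0, 0]],
    [255, [12.6, 21, 1], [0, -0.1, 0]],
    [255, [14.2, 24, 1.5], [0, -0.1, 0]],
    [255, [15.3, 26, 2], [0, -0.1, 0]],
    [255, [16, 27, 2], [0, -0.1, 0]],
    [255, [16.2, 27.2, 2], [0, -0.1, 0]],
    [255, [16.2, 27.2, 2], [0, -0.1, 0]],
    [255, [16.2, 27.2, 2], [0, -0.1, 0]],
    [255, [16.2, 27.2, 2], [0, -0.1, 0]]
  ]
}}

```text
clock: 21.22
position: [0.4578, 0.3095, 0.2]
eef_rot: [[-0.992, 0.126, 0.0], [0.126, 0.992, -0.0], [-0.0, -0.0, -1.0]]
force: [0.8, 0.3, -3.5]
gripper_width: 0.0178
```

```bash
python3 - <<'E'
from h import *
np.set_printoptions(precision=4,suppress=True)
def mask(f,n):
    f=f.astype(int);r,gn,b=f[...,0],f[...,1],f[...,2];return ((b>r+60)&(b>gn+40)).astype(np.uint8)
ims=[]
for n in("scene","top"):
    g=get_image(n);P=proj(g,[[.66,.01,.02]])[0].astype(int);m=mask(g["frame"],n)
    m2=np.zeros_like(m);m2[P[1]-40:P[1]+40,P[0]-50:P[0]+50]=m[P[1]-40:P[1]+40,P[0]-50:P[0]+50]
    print(n,P,m2.sum())
    if m2.sum()>20:
        c=max(cv2.findContours(m2,0,1)[0],key=cv2.contourArea);b=cv2.boxPoints(cv2.minAreaRect(c))
        q=jig(ray(g,b,1,(0,0),.0185));print(b.tolist(),q,q.mean(0))
    x,y=P-[50,38];ims.append(cv2.resize(g["frame"][y:y+75,x:x+100,::-1],None,fx=4,fy=4,interpolation=cv2.INTER_CUBIC))
cv2.imwrite("pics/both.png",np.hstack(ims))
s=state();print(s["clock"],s["position"],s["eef_rot"].round(3).tolist());step([.457,.311,.0715],Rd(-7))
E
```

```text
scene [238 241] 584
[[218.0211944580078, 241.20472717285156], [231.8164825439453, 224.2259063720703], [254.25413513183594, 242.4564971923828], [240.45884704589844, 259.435302734375]] [[ 0.0718 -0.0491]
 [ 0.0015 -0.0607]
 [ 0.0037  0.0351]
 [ 0.0722  0.0444]] [ 0.0373 -0.0076]
top [290 175] 427
[[277.6999816894531, 182.09999084472656], [280.1999816894531, 164.59999084472656], [303.8599548339844, 167.97999572753906], [301.3599548339844, 185.47999572753906]] [[ 0.0022  0.0381]
 [ 0.0678  0.0382]
 [ 0.0675 -0.0481]
 [ 0.002  -0.0476]] [ 0.0349 -0.0048]
21.3167 [0.4577 0.3095 0.2001] [[-0.992, 0.126, 0.0], [0.126, 0.992, -0.0], [-0.0, 0.0, -1.0]]
shift cm [ 0.09  0.14 12.86]
turn deg [ 0.    0.01 -0.25]
```

View pics/both.png

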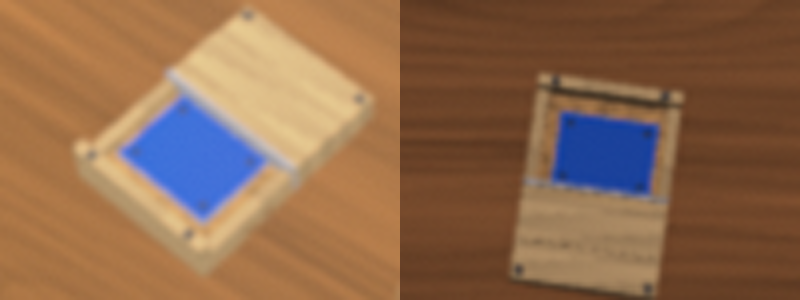

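The side-by-side view shows the blue plate squared up in the tray, its near edge right beside the lip, and the lip line visible along its whole length. I triangulate the corners from both cameras to make sure it lies flat and isn't perched on the lip.

```bash
cat > tri.py <<'E'
from h import *
np.set_printoptions(precision=4,suppress=True)
S=get_image("scene");T=get_image("top")
def P(g):
    return np.c_[g["R"],g["t"]]
def und(g,p):
    K=np.array([[g["fx"],0,g["cx"]],[0,g["fy"],g["cy"]],[0,0,1]]);return cv2.undistortPoints(np.array(p,float).reshape(-1,1,2),K,g["dist"]).reshape(-1,2).T
def tri(a,b):
    X=cv2.triangulatePoints(P(S),P(T),und(S,a),und(T,b));X=(X[:3]/X[3]).T;return np.c_[jig(X),X[:,2]]
s=lambda l:[(188+x/4,203+y/4) for x,y in l]; t=lambda l:[(240+(x-400)/4,137+y/4) for x,y in l]
# order: near-left(y+)... (trail y-, trail y+, front y+, front y-)
print("plate",tri(s([(187,95),(267,157),(203,222),(120,152)]),t([(655,194),(553,180),(559,112),(660,125)])))
print("lip y-,y+; apron y+,y-",tri(s([(170,72),(295,172),(373,97),(249,9)]),t([(667,199),(526,182),(511,277),(655,295)])))
# subpixel: edge of blue ratio along jig x through plate middle, in native pixels
for n,g in(("scene",S),("top",T)):
  for y in(-.03,-.004,.02):
    xs=np.arange(-.012,.092,.002);q=np.array([[*(LIP+U*x+V*y),.0185] for x in xs]);p=proj(g,q).astype(np.float32)
    f=cv2.remap(g["frame"].astype(np.float32),p[:,:1],p[:,1:],cv2.INTER_LINEAR)[:,0]
    b=f[:,2]-f[:,0];h=(b.max()+np.median(b[:3]))/2;i=np.where(b>h)[0];print(n,y,"blue from %.3f to %.3f"%(xs[i[0]],xs[i[-1]]))
E
python3 tri.py
```

```text
plate [[ 0.002  -0.0533  0.0135]
 [ 0.0026  0.0362  0.0195]
 [ 0.0695  0.0377  0.0119]
 [ 0.069  -0.0527  0.0123]]
lip y-,y+; apron y+,y- [[-0.0014 -0.0675  0.0261]
 [-0.0023  0.0599  0.0179]
 [-0.0898  0.0603  0.0183]
 [-0.0878 -0.0681  0.0168]]
scene -0.03 blue from 0.002 to 0.072
scene -0.004 blue from 0.002 to 0.072
scene 0.02 blue from 0.004 to 0.072
top -0.03 blue from 0.002 to 0.068
top -0.004 blue from 0.002 to 0.068
top 0.02 blue from 0.002 to 0.068
```

The second push settles it: the foot passed 7 mm over the place where a plate hanging on the lip would have been, and the plate did not move. So it has dropped flat. Next I set the lifter down.

Call:
{"fn": "move_arm", "kwargs": {
  "plan": [
    [255, [0.1, 0.1, 1], [0, 0, 0]],
    [255, [0.1, 0.1, 3], [0, 0, 0]],
    [255, [0.1, 0.1, 5.5], [0, 0, 0]],
    [255, [0.1, 0.1, 8], [0, 0, 0]],
    [255, [0.1, 0.1, 10], [0, 0, 0]],
    [255, [0.1, 0.1, 11.5], [0, 0, 0]],
    [255, [0.1, 0.1, 12.2], [0, 0, 0]],
    [255, [0.1, 0.1, 12.5], [0, 0, 0]],
    [255, [0.1, 0.1, 12.5], [0, 0, 0]],
    [255, [0.1, 0.1, 12.5], [0, 0, 0]],
    [255, [0.1, 0.1, 12.5], [0, 0, 0]]
  ]
}}

```text
clock: 22.33
position: [0.4575, 0.3113, 0.0762]
eef_rot: [[-0.992, 0.126, 0.002], [0.126, 0.992, 0.001], [-0.002, 0.001, -1.0]]
force: [0.2, 0.7, -2.6]
gripper_width: 0.0177
```

Call:
{"fn": "move_arm", "kwargs": {
  "plan": [
    [255, [0, 0, 0.05], [0, 0, 0]],
    [255, [0, 0, 0.1], [0, 0, 0]],
    [255, [0, 0, 0.15], [0, 0, 0]],
    [255, [0, 0, 0.2], [0, 0, 0]],
    [255, [0, 0, 0.25], [0, 0, 0]],
    [255, [0, 0, 0.3], [0, 0, 0]],
    [255, [0, 0, 0.34], [0, 0, 0]],
    [255, [0, 0, 0.34], [0, 0, 0]]
  ]
}}

```text
clock: 23.0
position: [0.4574, 0.3112, 0.0726]
eef_rot: [[-0.992, 0.126, 0.002], [0.126, 0.992, 0.001], [-0.002, 0.001, -1.0]]
force: [-0.2, 0.1, -2.2]
gripper_width: 0.0177
```

Call:
{"fn": "move_arm", "kwargs": {
  "plan": [
    [255, [0, 0, 0.04], [0, 0, 0]],
    [255, [0, 0, 0.08], [0, 0, 0]],
    [255, [0, 0, 0.12], [0, 0, 0]],
    [255, [0, 0, 0.15], [0, 0, 0]],
    [255, [0, 0, 0.15], [0, 0, 0]]
  ]
}}

```text
clock: 23.42
position: [0.4574, 0.3112, 0.071]
eef_rot: [[-0.992, 0.126, 0.002], [0.126, 0.992, 0.001], [-0.002, 0.001, -1.0]]
force: [-0.2, 1.2, -3.3]
gripper_width: 0.0176
```

Call:
{"fn": "move_arm", "kwargs": {
  "plan": [
    [255, [0, 0, 0.03], [0, 0, 0]],
    [255, [0, 0, 0.06], [0, 0, 0]],
    [255, [0, 0, 0.09], [0, 0, 0]],
    [255, [0, 0, 0.09], [0, 0, 0]]
  ]
}}

```text
clock: 23.75
position: [0.4575, 0.3112, 0.0708]
eef_rot: [[-0.992, 0.126, 0.002], [0.126, 0.992, 0.001], [-0.002, 0.001, -1.0]]
force: [-1.3, -0.3, 5.2]
gripper_width: 0.0174
```

Call:
{"fn": "move_arm", "kwargs": {
  "plan": [
    [200, [0, 0, -0.02], [0, 0, 0]],
    [190, [0, 0, -0.02], [0, 0, 0]],
    [150, [0, 0, -0.02], [0, 0, 0]],
    [100, [0, 0, -0.02], [0, 0, 0]],
    [50, [0, 0, -0.02], [0, 0, 0]],
    [0, [0, 0, -0.02], [0, 0, 0]],
    [0, [0, 0, -0.02], [0, 0, 0]],
    [0, [0, 0, -0.02], [0, 0, 0]],
    [0, [0, 0, -0.02], [0, 0, 0]],
    [0, [0, 0, -0.02], [0, 0, 0]],
    [0, [0, 0, -0.02], [0, 0, 0]]
  ]
}}

```text
clock: 24.67
position: [0.4575, 0.3112, 0.071]
eef_rot: [[-0.992, 0.126, 0.002], [0.126, 0.992, 0.001], [-0.002, 0.001, -1.0]]
force: [-1.0, -0.5, 0.3]
gripper_width: 0.0793
```

Call:
{"fn": "move_arm", "kwargs": {
  "plan": [
    [0, [0, 0, -1], [0, 0, 0]],
    [0, [0, 0, -3], [0, 0, 0]],
    [0, [0, 0, -6], [0, 0, 0]],
    [0, [0, 0, -9], [0, 0, 0]],
    [0, [0, 0, -12], [0, 0, 0]],
    [0, [0, 0, -15], [0, 0, 0]],
    [0, [0, 0, -17], [0, 0, 0]],
    [0, [0, 0, -18], [0, 0, 0]],
    [0, [0, 0, -18], [0, 0, 0]],
    [0, [0, 0, -18], [0, 0, 0]]
  ]
}}

```text
clock: 25.5
position: [0.4569, 0.311, 0.2508]
eef_rot: [[-0.992, 0.126, 0.002], [0.126, 0.992, 0.001], [-0.002, 0.001, -1.0]]
force: [-0.1, 0.5, -0.6]
gripper_width: 0.0926
```

```bash
python3 - <<'E'
from h import *
w=get_image("wrist");np.savez("w3.npz",**w);s=get_image("scene")
P=proj(s,[[.457,.311,.05]])[0].astype(int)
a=cv2.resize(w["frame"][110:260,180:380,::-1],(400,300));b=cv2.resize(s["frame"][P[1]-38:P[1]+37,P[0]-50:P[0]+50,::-1],(400,300),interpolation=cv2.INTER_CUBIC)
cv2.imwrite("pics/end.png",np.hstack([a,b]));st=state();print(st["clock"],st["position"],st["gripper_width"])
E
python3 tri.py | grep blue
```

```text
25.6 [0.45620026 0.31065125 0.24919032] 0.092942121832373
scene -0.03 blue from 0.002 to 0.072
scene -0.004 blue from 0.002 to 0.072
scene 0.02 blue from 0.004 to 0.072
top -0.03 blue from 0.002 to 0.068
top -0.004 blue from 0.002 to 0.068
top 0.02 blue from 0.002 to 0.068
```

```bash
python3 - <<'E'
from h import *
np.set_printoptions(precision=4,suppress=True)
g=dict(np.load("w3.npz"));f=g["frame"].astype(int)
def blob(g,c,z,fn,r=45):
    p=proj(g,[[*c,z]])[0].astype(int);f=g["frame"].astype(int)[p[1]-r:p[1]+r,p[0]-r:p[0]+r]
    n,l,s,ce=cv2.connectedComponentsWithStats(fn(f[...,0],f[...,1],f[...,2]).astype(np.uint8));i=1+np.argmax(s[1:,4]);c=np.argwhere(l==i)[:,::-1]
    b=cv2.boxPoints(cv2.minAreaRect(c.astype(np.int32)))+p-r;return ray(g,b,1,(0,0),z)[:,:2],s[i,4]
c=(.457,.311)
q,n=blob(g,c,.124,lambda r,gn,b:(r>180)&(b<190)&(r>b+40)&(gn>130),25);print("handle top",q.mean(0),n,np.linalg.norm(q-np.roll(q,1,0),axis=1))
q,n=blob(g,(.505,.305),.014,lambda r,gn,b:(r>160)&(abs(r-b)<25),30);print("foot",q,n)
E
python3 - <<'E'
from h import *
step([0.70,0.01,0.25],Rd(-7))
E
```

```text
handle top [0.4583 0.3121] 478 [0.0235 0.0179 0.0235 0.0183]
foot [[0.4684 0.2831]
 [0.4753 0.3373]
 [0.5271 0.3316]
 [0.5199 0.2756]] 1117
shift cm [-27.97 -26.76  -0.1 ]
turn deg [-0.03 -0.05 -0.24]
```

Call:
{"fn": "move_arm", "kwargs": {
  "plan": [
    [0, [-2, -2, -1], [0, 0, 0]],
    [0, [-5, -5, -1], [0, 0, 0]],
    [0, [-8, -8, -1], [0, 0, 0]],
    [0, [-11, -11, -1], [0, 0, 0]],
    [0, [-14, -14, -1], [0, 0, 0]],
    [0, [-17, -17, -1], [0, 0, 0]],
    [0, [-20, -20, -1], [0, 0, 0]],
    [0, [-23, -23, -1], [0, 0, 0]],
    [0, [-25.5, -25, -1], [0, 0, 0]],
    [0, [-27.5, -26.5, -1], [0, 0, 0]],
    [0, [-28, -26.8, -1], [0, 0, 0]],
    [0, [-28, -26.8, -1], [0, 0, 0]],
    [0, [-28, -26.8, -1], [0, 0, 0]]
  ]
}}

```text
clock: 26.78
position: [0.6996, 0.01, 0.2575]
eef_rot: [[-0.992, 0.126, -0.004], [0.126, 0.992, 0.001], [0.004, 0.0, -1.0]]
force: [-0.4, -0.1, -1.2]
gripper_width: 0.0926
```

```bash
python3 - <<'E'
from h import *
np.set_printoptions(precision=4,suppress=True)
g=get_image("wrist");f=g["frame"].astype(int);m=((f[...,2]>f[...,0]+60)&(f[...,2]>f[...,1]+40)).astype(np.uint8)
n,l,s,c=cv2.connectedComponentsWithStats(m);i=1+np.argmax(s[1:,4]);print(s[i])
ct=max(cv2.findContours((l==i).astype(np.uint8),0,1)[0],key=cv2.contourArea)
ap=cv2.approxPolyDP(cv2.convexHull(ct),4,True).reshape(-1,2);print(ap.tolist())
for z in(.0185,.0365):
    q=ray(g,ap,1,(0,0),z);print(z,jig(q))
E
```

```text
[ 237  131   71   55 3805]
[[307, 131], [306, 184], [238, 184], [237, 131]]
0.0185 [[ 0.0041  0.0398]
 [ 0.0708  0.0398]
 [ 0.0706 -0.0484]
 [ 0.0039 -0.0475]]
0.0365 [[ 0.0042  0.0382]
 [ 0.0679  0.0382]
 [ 0.0677 -0.0461]
 [ 0.004  -0.0452]]
```

```bash
python3 -c "
from station import *
print(state()['clock'],job_done())"
```

```text
the job is handed in; nothing more can be done
26.8333 None
```

I levered the plate over the lip with the lifter, and it now lies blue side up in the tray. The lifter is back standing on its mat and released. I handed in at about 26.8 s; no verdict was reported.

**How it went**
- I gripped the lifter by its handle and found the foot's height by touching down lightly on the apron.
- I slid the foot about 15 mm under the plate and lifted it along an arc past 80°, then pushed it gently past vertical.
- It first hung on the lip, so I nudged it off with the lifter tipped 12° nose-down.
- The wrist force never read more than about 6 N.

**Last checks**
- **Plate:** The close wrist view showed its near and far edges at equal width within about 1 mm, matching a plate flat on the floor. Its near edge is right at the lip's far face. Its centre is roughly 8–10 mm from the tray's centre, against the 16 mm allowed. The foot's last push also passed over that spot without moving it.
- **Lifter:** The handle top was seen within about 2 mm of the mat's centre at its upright height and size, and the gripper was open and clear.

**Disagreements and gaps**
- Triangulating from the scene and top cameras was off by up to about 9 mm in height on the jig's known points. I relied on the wrist view instead.
- The last picture, of the lifter on the mat, went over the viewing limit, so I checked the lifter by image code only.
- I did not check again that the loose bystanders were unmoved, but nothing was seen or felt touching them.

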